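# Present a flanged pipe stub to the inspection camera

### The arm

A 7-joint arm with a two-finger parallel gripper is mounted at the origin on the work surface. World frame = base frame: x ahead of the robot, y to its left, z up, the work surface at z = 0. Lengths are in mm, angles in rad, forces in N, time in s.
With the tool pointing down it reaches from about 400 to 850 mm from the base axis. Payload 10.4 kg.
Tool frame: the origin (TCP) lies on the mounting face of the last link; the fingertips stand 182 mm ahead of it and the grasp point (between the pads) lies 164 mm ahead of it; z points along the fingers, y is the line along which they close (so a half turn about z gives the same grasp; the last joint's range is limited). The gripper opens to 87 mm and grips with 3 to 60 N. Pads are 19 mm wide; open, the fingers measure 117 mm over their backs; the gripper's body (75 mm by 190 mm) begins 51 mm behind the grasp point.
Start: joints at [-1.195, 0.332, -0.065, 1.46, 0.022, 1.35, -0.088], TCP at [242.682, 575.967, 404.776] pointing down, gripper open.
Joint ranges: [-2.6, 2.6], [-0.5, 2.12], [-1.47, 1.34], [0.16, 2.42], [-1.27, 4.41], [0.06, 2.06], [-2.6, 2.6]. Speed limits (rad/s): [2.22, 2.22, 2.79, 2.79, 3.14, 3.14, 3.14].

### API

Orientations are given as a unit quaternion [w, x, y, z].
In Python, from cell import observe, get_image, hand_in gives the robot as it stands.
- The arm moves only by the shell command python3 -m creep 'ROWS' [FORCE]. ROWS is JSON, a list of rows, each an object with "gripper": the opening, from -1 (shut) to 1 (fully open); "offset": the shift along the tool's x, y, z in m, a list of three; "roll": the turn about the tool's z in rad. In form: [{"gripper": gripper, "offset": [x, y, z], "roll": roll}, ...]. A call has 1 to 8 rows; each row is the pose to reach, as a shift and turn from the pose commanded when the call began, along the tool's axes at that moment; what a row does not reach only later rows make up. A row lasts 1/12 s, in which the tool goes at most 41.7 mm and 7.16 degrees, less where a joint would pass 70% of its speed; a pose out of reach is approached as far as the arm can. A call with a gripper value outside its range is refused whole. The fingers move at their own pace and stop on an object; FORCE is the grip in N (left out, the last holds). Time passes only in rows, so rows that repeat a pose let the fingers close. It gives the time, the measured TCP pose, the force, the opening and the grip force at its end, in the units of the state.
- observe(): the state, without advancing time (a new reading comes with each control period).
- get_image(name): name is "scene" or "top" or "wrist"; returns a dict with "img" (420x560x3 uint8, blue, green, red), "fx", "fy", "cx", "cy" (pixels), "camera_from_world" (4x4, takes a point from world to camera coordinates). Camera axes: x right, y up, looking along -z (the intrinsics and any distortion apply to the point x, -y, -z); pixel columns grow to the right and rows downward; lengths in mm; the calibration is good to about 2 mm. A picture is of the moment at which its call begins. There is no depth.
- hand_in(): hands the job in; it is judged then, once.
The state is a dict: "t": time; "joint_positions": joint angles; "joint_vel": joint speeds; "joint_efforts": joint torques, N m; "position": TCP position; "eef_rot": TCP orientation; "contact_force": force on the tool from outside, world axes, zero at the start; "wrist_torque": the same for the moment, N m; "finger_gap": finger opening in mm; "grip_force": force on a finger pad.
Only numpy, scipy, OpenCV 4.12 (cv2) and the standard library are available. Lean on these libraries where they do the work, as an engineer would, in place of code of your own. Each camera call takes 0.05 s, during which the arm holds its last target. There are 200 camera calls.

### The job

Lift the keeper bridge off the flanged pipe stub and stand it upright on the middle of the rubber mat, then take the stub out of its V-blocks and hold it up to the inspection camera: flange towards the lens, flange face square to the line of sight and centred on it, 12 cm from the lens. The camera looks somewhat downwards, so the stub must be tilted to match. Finish while still holding the stub there in the air, steady; do not touch the camera or its stand, do not tip the keeper over, and leave everything else on the bench where it lies.

Things in the scene. Friction and masses are not known exactly. Their poses are not given: they have to be found in the camera images.
- stub_mid (a point): The flanged pipe stub (steel, 0.3 to 0.5 kg): tube 28 mm in diameter, 135 mm long, round flange 56 mm across, 8 mm thick on one end. This point is on the tube's axis, within 5 mm of the balance point, 50 mm above the bench at first: grip here, across the tube. x axis: along the tube towards the flange, whose outer face is 53 mm away (back 45 mm); the plain end is 90 mm along -x.
- stub_face (a point): Centre of the outer face of the stub's flange (53 mm along +x from stub_mid); same axes as stub_mid.
- stub_tail (a point): Centre of the stub's plain end (90 mm along -x from stub_mid); same axes as stub_mid.
- jig: Fixed steel jig: base plate 180 x 90 x 12 mm with two V-blocks, each 12 mm long in x, 55 mm wide, tops 51 mm above the bench, centred at x = +36 and -60 mm. The stub lies level in them along the jig's x axis, flange at the +x end, and lifts straight out once the keeper is off. Origin: on the bench, below stub_mid (within 2 mm).
- keeper: Keeper bridge (steel, 0.28 to 0.44 kg): an upside-down U straddling the stub, standing on the jig's plate. 36 mm along the stub (x), 56 mm across (y); legs 8 mm thick, 40 mm apart; crosspiece 55 to 65 mm above the feet; on it a round upright knob 24 mm across, 45 mm tall. Origin: between the feet, at foot level; z up along the knob. Raise it 55 mm straight up to clear the stub.
- keeper_knob (a point): Centre of the keeper's round knob, half-way up it, 90 mm above the keeper's feet: the place to grip it from above. Same axes as the keeper.
- mat: Square black rubber mat, 150 x 150 x 5 mm, fixed flat on the bench. Origin: centre of its underside, on the bench (the upper face is 5 mm higher).
- cam_head: Inspection camera head, fixed: aluminium box with round black lens 38 mm across in a white ring 52 mm across. Origin: centre of the lens's front glass, 280 mm above the bench. It looks along its own -x axis, roughly towards the robot and 0.35 rad (20 degrees) below level; y is level. The line of sight is the x axis line through the origin; the box ends 98 mm behind the glass.
- stand: Camera stand, fixed: round foot 100 mm across and 14 mm thick, upright post 18 mm in diameter up to the camera head. Origin: under the centre of the foot; the lens glass is 61 mm from the post's axis along the stand's -x. Not to be touched.
- disc: Blank flange lying flat, steel disc 56 mm across, 8 mm thick. Origin: centre of its underside. Bystander: leave it.
- bush: Dark steel stepped bush standing on its wide end, 48 mm across below, 30 mm above, 34 mm tall. Origin: centre of its underside. Bystander: leave it.
- angle: Offcut of angle iron, 120 x 40 x 40 mm, lying on one leg. Origin: under the middle of the lying leg. Bystander: leave it.
- square: Flat red arrow-shaped welding square, about 130 x 90 x 14 mm, lying flat. Origin: underside. Bystander: leave it.
- hammer: Hammer lying on the bench, about 0.3 m long, handle to -x of its frame. Bystander: leave it.
- wrench: Open wrench lying flat on the bench, handle to -x of its frame. Bystander: leave it.
- can: Closed paint can, 72 mm across, 90 mm tall, upright. Origin: centre of its underside. Bystander: leave it.
Things that resemble listed ones, but are neither listed nor needed, are in the scene too. Leave any orange look-alike of the part that bears stub_mid alone. Leave any turquoise look-alike of the keeper alone.

How it is judged (in metres and radians):
On the way:
1. the keeper bridge stands upright on the middle of the mat, released, while the stub still lies in its V-blocks (horizontal distance between keeper and mat below 0.045 m and height (world z) of keeper below 0.012 m and angle between keeper's own z axis and vertical below 0.12 rad and contact force between the fingers and keeper below 0.2 N and linear speed of keeper below 0.03 m/s and height (world z) of stub_mid below 0.08 m), for 0.2 s.
At the end, for the whole second after the job is handed in: Fingers hold the stub still in the air, flange towards the lens, its face centre 120 +-25 mm from the lens and within 25 mm of the line of sight sideways and in height, tube within 0.21 rad of that line; the keeper stands upright, released, within 45 mm of the mat's centre (horizontal distance between keeper and mat below 0.045 m and height (world z) of keeper below 0.012 m and angle between keeper's own z axis and vertical below 0.12 rad and contact force between the fingers and keeper below 0.2 N and x of stub_face in the frame of cam_head between -0.145 and -0.095 m and y of stub_face in the frame of cam_head between -0.025 and 0.025 m and z of stub_face in the frame of cam_head between -0.025 and 0.025 m and angle between the x axis of stub_mid and the x axis of cam_head, either way round below 0.21 rad and x of stub_tail in the frame of cam_head below -0.2 m and height (world z) of stub_mid above 0.15 m and linear speed of stub below 0.03 m/s and contact force between the fingers and stub above 2 N); the arm keeps its last pose, push and grip.
It fails at once if the camera or its stand is touched (contact force between any of the arm, the fingers, stub, keeper and stand above 0.5 N).
It fails at once if the keeper is tipped over (angle between keeper's own z axis and vertical above 0.8 rad).
It fails at once if a bystander is moved by more than 30 mm (distance of any of disc, bush, angle, square, hammer, wrench, can from where it was at the start of the episode above 0.03 m).
It also fails if it takes over 51 s, if anything falls off the work surface, if the arm or the gripper's body presses on something with over 40 N, if the wrist force passes 120 N, or if a joint passes its speed limit or range.

## Working session

There is one attempt and no reset: what is moved stays moved. The work goes in short steps, Python scripts to look and compute and a shell command to move; the robot and the scene stay as the last step left them, time stands still between calls to the robot, and variables do not carry over. Pictures are saved under pics/ and viewed, at most 10 in all, crops included, and the job is handed in when it is done.

```bash
mkdir -p pics; ls; python3 - <<'E'
from cell import *
import cv2
for n in("scene","top"):
    d=get_image(n); cv2.imwrite(f"pics/{n}0.png",d["img"])
    print(n,{k:d[k] for k in d if k!="img"})
print(observe())
E
```

```text
pics
scene {'fx': 456.2393984223834, 'fy': 456.2393984223834, 'cx': 278.2983579556244, 'cy': 213.69745285365266, 'camera_from_world': array([[-1.87117167e-01,  9.82327822e-01, -4.38364082e-03,
         9.70416795e+01],
       [-8.53338639e-01, -1.60333057e-01,  4.96091200e-01,
         3.94538106e+02],
       [ 4.86621345e-01,  9.65679098e-02,  8.68259354e-01,
        -1.54241874e+03],
       [ 0.00000000e+00,  0.00000000e+00,  0.00000000e+00,
         1.00000000e+00]])}
top {'fx': 499.3232229062291, 'fy': 499.3232229062291, 'cx': 282.66579555834306, 'cy': 216.8043861793111, 'camera_from_world': array([[-3.34930990e-02, -9.99425151e-01, -5.25168006e-03,
         1.50174485e+01],
       [ 9.74744546e-01, -3.38259487e-02,  2.20746178e-01,
        -5.74096123e+02],
       [-2.20796925e-01,  2.27442709e-03,  9.75317151e-01,
        -1.27712952e+03],
       [ 0.00000000e+00,  0.00000000e+00,  0.00000000e+00,
         1.00000000e+00]])}
{'t': 0.1, 'joint_positions': array([-1.19457192,  0.33278604, -0.0647268 ,  1.46085627,  0.02163393,
        1.34990266, -0.08848581]), 'joint_vel': array([-0.00073297, -0.00210123,  0.001106  , -0.00224015, -0.00035815,
       -0.00191625, -0.00084401]), 'joint_efforts': array([ 8.27910098e-04, -6.24532413e+01,  2.38537474e-02, -3.90722358e+01,
       -6.16881251e-02,  3.64258233e-02,  5.39734776e-05]), 'position': array([242.64902125, 575.84578184, 404.04807934]), 'eef_rot': array([-8.40514692e-05,  1.98060743e-01,  9.80189547e-01, -6.22110148e-04]), 'contact_force': array([-0.19280264,  0.17202831,  0.10724014]), 'wrist_torque': array([-0.00351001,  0.00735579, -0.02404508]), 'grip_force': 0.0, 'finger_gap': 87.36078236655574}
```

View pics/scene0.png

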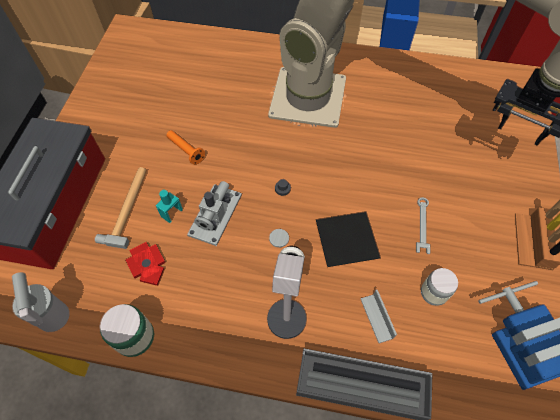

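View pics/top0.png

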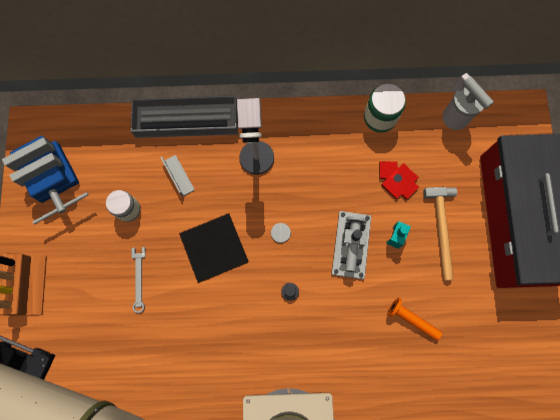

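Scene view: jig with the grey stub and keeper at (214,212), knob at (210,198), mat at (348,238), camera lens ring at (293,252), foot at (287,318). Top view: jig (352,245), mat (214,247), lens ring (250,135).
Candidates: the grey stub in the jig (scene 214,212) or the orange look-alike (185,147), and the grey keeper (210,198) or the turquoise one (168,205). The grey ones in the jig fit the description. I'll confirm that in one enlarged crop.

```bash
cat > h.py <<'E'
import numpy as np,cv2
from cell import *
def ray(d,u,v):
    T=d["camera_from_world"];R=T[:3,:3];c=-R.T@T[:3,3]
    p=np.array([(u-d["cx"])/d["fx"],-(v-d["cy"])/d["fy"],-1.]);return c,R.T@p
def onz(d,u,v,z):
    c,r=ray(d,u,v);return c+r*(z-c[2])/r[2]
def tri(*obs):
    A=np.zeros((3,3));b=np.zeros(3)
    for d,u,v in obs:
        c,r=ray(d,u,v);r=r/np.linalg.norm(r);P=np.eye(3)-np.outer(r,r);A+=P;b+=P@c
    return np.linalg.solve(A,b)
def proj(d,p):
    q=d["camera_from_world"]@np.r_[p,1];return d["cx"]-d["fx"]*q[0]/q[2],d["cy"]+d["fy"]*q[1]/q[2]
E
python3 - <<'E'
from h import *
s=get_image("scene");t=get_image("top")
a=cv2.resize(s["img"][175:250,180:250],(373,400),interpolation=cv2.INTER_CUBIC)
b=cv2.resize(t["img"][205:285,320:390],(350,400),interpolation=cv2.INTER_CUBIC)
c=cv2.resize(s["img"][235:340,255:325],(133,200),interpolation=cv2.INTER_CUBIC)
c=cv2.resize(s["img"][240:300,260:320],(360,200+160),interpolation=cv2.INTER_CUBIC)[:200]
e=cv2.resize(t["img"][90:180,230:280],(363,200))
cv2.imwrite("pics/crop.png",np.vstack([np.hstack([a,b]),np.hstack([c,e])]))
for d,z in((s,5),(t,5)):
    g=d["img"].max(2)
    m=((g<40)).astype(np.uint8)
    r=(300,400,200,280) if d is s else (170,260,205,290)
    M=np.zeros_like(m);M[r[2]:r[3],r[0]:r[1]]=m[r[2]:r[3],r[0]:r[1]]
    M=cv2.morphologyEx(M,cv2.MORPH_OPEN,np.ones((5,5)))
    c=max(cv2.findContours(M,0,2)[0],key=cv2.contourArea);mm=cv2.moments(c)
    u,v=mm["m10"]/mm["m00"],mm["m01"]/mm["m00"]
    box=cv2.boxPoints(cv2.minAreaRect(c));print("mat",u,v,onz(d,u,v,z),[onz(d,*q,z)[:2].round() for q in box])
E
```

```text
mat 326.0 242.0 [531.51271558 137.2448076    5.        ] [array([526., 131.]), array([524., 142.]), array([537., 144.]), array([539., 133.])]
mat 213.39834447628144 247.61114294810568 [506.85062575 190.07941196   5.        ] [array([550., 286.]), array([602., 147.]), array([464.,  96.]), array([414., 232.])]
```

View pics/crop.png

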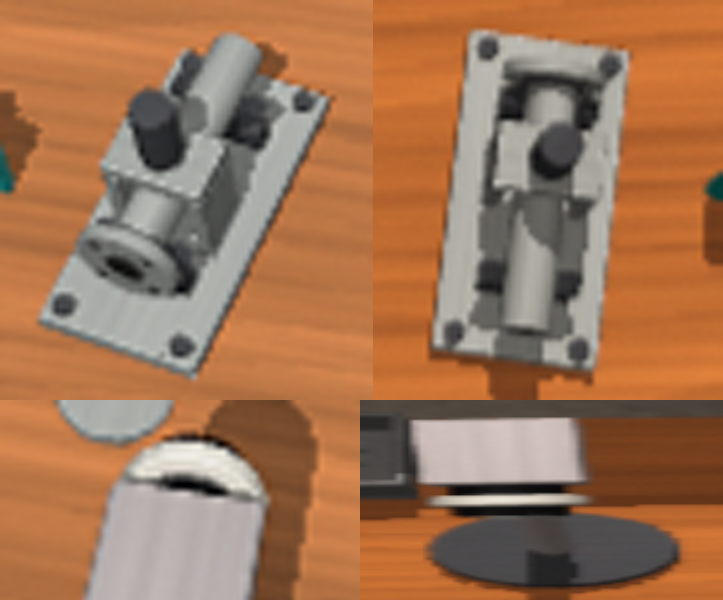

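The crop confirms both. The grey stub has its flange at the far (+x) end, and the grey keeper straddles it with a dark knob: top view (357,233), scene view (208.5,195). Next I'll work out the poses.

```bash
python3 - <<'E'
from h import *
np.set_printoptions(precision=1,suppress=True)
s=get_image("scene");t=get_image("top")
T=lambda x,y:(320+(x-373)/5,205+y/5)
S=lambda x,y:(180+x/5.333,175+y/5.333)
kt,ks=T(560,139),S(150,107)
print("knob top",onz(t,*kt,124.5),onz(s,*ks,124.5),tri((t,*kt),(s,*ks)))
for d,f,cs in((t,T,[(472,32),(630,52),(595,370),(433,350)]),(s,S,[(40,322),(195,377),(328,97),(190,50)])):
    P=np.array([onz(d,*f(*c),12) for c in cs]);a=(P[0]+P[1]-P[2]-P[3])/2
    print("jig",P.mean(0),np.degrees(np.arctan2(a[1],a[0])),np.linalg.norm(a),np.linalg.norm(P[0]-P[1]))
print("tube top line",onz(t,*T(530,325),64),onz(t,*T(551,90),64))
E2=lambda x,y:(230+(x-360)*50/363,90+(y-400)*.45)
C2=lambda x,y:(260+x/6,240+(y-400)/6)
def ell(d,r,z,lab):
    x0,x1,y0,y1=r;m=np.zeros(d["img"].shape[:2],np.uint8)
    m[y0:y1,x0:x1]=(d["img"][y0:y1,x0:x1].max(2)<85)
    m=cv2.morphologyEx(m,cv2.MORPH_OPEN,np.ones((3,3)))
    c=cv2.convexHull(max(cv2.findContours(m,0,2)[0],key=cv2.contourArea));e=cv2.fitEllipse(c)
    print(lab,e,onz(d,*e[0],z))
ell(s,(262,312,298,345),14,"foot s");ell(t,(236,278,138,178),14,"foot t")
a,b=E2(428,500),E2(592,500);print("ring",a,b,onz(t,*a,280),onz(t,*b,280))
for q in((122,478),(268,500)):print("ring s",C2(*q),onz(s,*C2(*q),280))
for q in((415,420),(578,420),(425,485),(588,482)):print("box t",onz(t,*E2(*q),300))
E
```

```text
knob top [ 512.4 -192.9  124.5] [ 512.6 -189.   124.5] [ 512.2 -191.2  123.4]
jig [ 500.5 -192.9   12. ] -10.19540546977857 179.30816190025183 88.663123402742
jig [ 504.4 -185.    12. ] -9.924330451142184 181.77575120931388 89.06099283017609
tube top line [ 425.2 -179.9   64. ] [ 550.6 -199.1   64. ]
foot s ((286.402099609375, 318.4494323730469), (38.065399169921875, 39.15589904785156), 2.7614846229553223) [767.2  68.2  14. ]
foot t ((255.34877014160156, 155.49124145507812), (33.104068756103516, 39.59014892578125), 152.3726806640625) [768.7  67.6  14. ]
ring (239.366391184573, 135.0) (261.9559228650138, 135.0) [724.3  90.3 280. ] [722.4  37.6 280. ]
ring s (280.3333333333333, 253.0) [712.9  42.6 280. ]
ring s (304.6666666666667, 256.6666666666667) [711.7  93.6 280. ]
box t [805.5  91.5 300. ]
box t [803.6  39.2 300. ]
box t [732.7  89.3 300. ]
box t [734.1  37.7 300. ]
```

Positions in mm:
- **Knob:** (512,-191)
- **Jig heading:** -10°
- **Mat:** (507,190)
- **Lens:** about (707,66,280), yaw about 1°

The tool can't be tilted. So I'll grip the stub ahead of its balance point with light force and lift while the tail stays in the rear V-block. That should tilt it 20°, and then I'll clamp hard.

```bash
r='{"gripper":1,"offset":[-0.182,-0.2007,0],"roll":0}'
python3 -m creep '[{"gripper":1,"offset":[-0.04,-0.04,0],"roll":0},{"gripper":1,"offset":[-0.08,-0.08,0],"roll":0},{"gripper":1,"offset":[-0.12,-0.12,0],"roll":0},{"gripper":1,"offset":[-0.182,-0.2,0],"roll":0},{"gripper":1,"offset":[-0.182,-0.2,0],"roll":0},{"gripper":1,"offset":[-0.182,-0.2,0],"roll":0},{"gripper":1,"offset":[-0.182,-0.2,0],"roll":0},{"gripper":1,"offset":[-0.182,-0.2,0],"roll":0}]' 30
```

```text
t: 0.97
position: [334.8, 316.3, 405.2]
eef_rot: [0.0, 0.201, 0.98, 0.0]
contact_force: [0.6, 1.3, 0.3]
finger_gap: 86.8
grip_force: 0.0
```

```bash
python3 -m creep '[{"gripper":1,"offset":[-0.182,-0.2,0],"roll":0},{"gripper":1,"offset":[-0.182,-0.2,0],"roll":0},{"gripper":1,"offset":[-0.182,-0.2,0],"roll":0},{"gripper":1,"offset":[-0.182,-0.2,0],"roll":0},{"gripper":1,"offset":[-0.182,-0.2,0],"roll":0},{"gripper":1,"offset":[-0.182,-0.2,0],"roll":0},{"gripper":1,"offset":[-0.182,-0.2,0],"roll":0},{"gripper":1,"offset":[-0.182,-0.2,0],"roll":0}]'
python3 -m creep '[{"gripper":1,"offset":[-0.18,-0.2,0],"roll":0},{"gripper":1,"offset":[-0.18,-0.2,0],"roll":-0.1},{"gripper":1,"offset":[-0.18,-0.2,0],"roll":-0.23},{"gripper":1,"offset":[-0.18,-0.2,0],"roll":-0.23},{"gripper":1,"offset":[-0.18,-0.2,0],"roll":-0.23},{"gripper":1,"offset":[-0.18,-0.2,0],"roll":-0.23},{"gripper":1,"offset":[-0.18,-0.2,0],"roll":-0.23},{"gripper":1,"offset":[-0.18,-0.2,0],"roll":-0.23}]'
python3 - <<'E'
from h import *
w=get_image("wrist");cv2.imwrite("pics/w1.png",w["img"])
print(proj(w,[512,-191,124.5]),proj(w,[512,-191,79.5]),observe()["position"],observe()["joint_positions"])
E
```

```text
t: 1.63
position: [423.9, 61.7, 405.1]
eef_rot: [0.001, 0.201, 0.98, 0.0]
contact_force: [-0.3, 0.4, 0.2]
finger_gap: 87.2
grip_force: 0.0
t: 2.3
position: [511.6, -193.0, 404.6]
eef_rot: [0.0, 0.087, 0.996, -0.002]
contact_force: [-0.4, 0.1, 0.8]
finger_gap: 87.3
grip_force: 0.0
(np.float64(280.66867921667836), np.float64(206.36065758982372)) (np.float64(280.57261043803135), np.float64(192.18419475043868)) [ 511.43373315 -190.25792398  404.35911964] [-0.39871755  0.17870612  0.7604177   1.70805161 -0.12495462  1.30555507
  1.78456672]
```

View pics/w1.png

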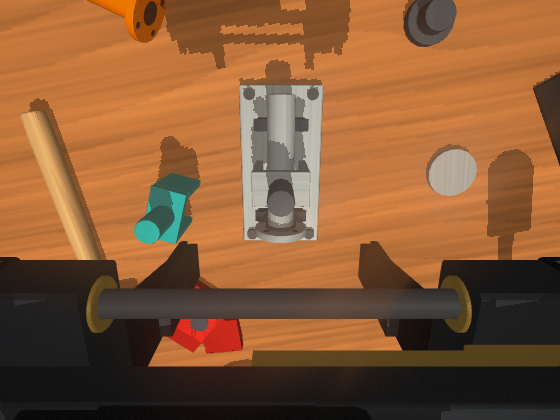

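The knob is at (281,203) within 3 px of prediction, so the aim is good to about 2 mm. The turquoise keeper's knob is at (147,232), and I'll check its distance for later. Going down to grip.

```bash
python3 - <<'E'
from h import *
w=get_image("wrist");print("turq knob",onz(w,147,232,112.5),"tube",onz(w,282,97,64),onz(w,282,165,64))
E
python3 -m creep '[{"gripper":1,"offset":[0,0,0.04],"roll":0},{"gripper":1,"offset":[0,0,0.08],"roll":0},{"gripper":1,"offset":[0,0,0.105],"roll":0},{"gripper":1,"offset":[0,0,0.125],"roll":0},{"gripper":1,"offset":[0,0,0.138],"roll":0},{"gripper":1,"offset":[0,0,0.138],"roll":0},{"gripper":0.2,"offset":[0,0,0.138],"roll":0},{"gripper":-0.2,"offset":[0,0,0.138],"roll":0}]' 35
python3 -m creep '[{"gripper":-0.9,"offset":[0,0,0],"roll":0},{"gripper":-0.9,"offset":[0,0,0],"roll":0},{"gripper":-0.9,"offset":[0,0,0],"roll":0},{"gripper":-0.9,"offset":[0,0,0],"roll":0},{"gripper":-0.9,"offset":[0,0,0],"roll":0},{"gripper":-0.9,"offset":[0,0,0],"roll":0}]' 35
```

```text
turq knob [ 518.34383663 -308.87542525  112.5       ] tube [ 426.37062426 -171.65164041   64.        ] [ 488.69259826 -182.35873633   64.        ]
t: 3.07
position: [511.6, -187.8, 268.1]
eef_rot: [0.001, 0.084, 0.996, 0.0]
contact_force: [0.1, -0.6, 0.5]
finger_gap: 79.8
grip_force: 0.0
t: 3.57
position: [511.0, -188.2, 266.8]
eef_rot: [0.0, 0.084, 0.996, 0.0]
contact_force: [-0.5, -0.3, -0.4]
finger_gap: 41.4
grip_force: 0.0
```

```bash
python3 -m creep '[{"gripper":-0.9,"offset":[0,0,0],"roll":0},{"gripper":-0.9,"offset":[0,0,0],"roll":0},{"gripper":-0.9,"offset":[0,0,0],"roll":0},{"gripper":-0.9,"offset":[0,0,0],"roll":0},{"gripper":-0.9,"offset":[0,0,-0.005],"roll":0},{"gripper":-0.9,"offset":[0,0,-0.015],"roll":0},{"gripper":-0.9,"offset":[0,0,-0.025],"roll":0},{"gripper":-0.9,"offset":[0,0,-0.04],"roll":0}]' 35
```

```text
t: 4.23
position: [510.8, -188.1, 307.4]
eef_rot: [-0.0, 0.084, 0.996, 0.0]
contact_force: [0.4, -0.8, -3.7]
finger_gap: 23.2
grip_force: 35.0
```

```bash
python3 -m creep '[{"gripper":-0.9,"offset":[0,0,-0.025],"roll":0},{"gripper":-0.9,"offset":[0,0.01,-0.045],"roll":0},{"gripper":-0.9,"offset":[0.005,0.03,-0.05],"roll":0},{"gripper":-0.9,"offset":[0.01,0.06,-0.05],"roll":0},{"gripper":-0.9,"offset":[0.018,0.095,-0.05],"roll":0},{"gripper":-0.9,"offset":[0.025,0.133,-0.05],"roll":0},{"gripper":-0.9,"offset":[0.032,0.172,-0.05],"roll":0},{"gripper":-0.9,"offset":[0.039,0.21,-0.05],"roll":0}]' 35
python3 -m creep '[{"gripper":-0.9,"offset":[0.007,0.038,0],"roll":0},{"gripper":-0.9,"offset":[0.013,0.073,0],"roll":0},{"gripper":-0.9,"offset":[0.018,0.103,0],"roll":0},{"gripper":-0.9,"offset":[0.022,0.127,0],"roll":0},{"gripper":-0.9,"offset":[0.026,0.145,0],"roll":0},{"gripper":-0.9,"offset":[0.028,0.157,0.01],"roll":0},{"gripper":-0.9,"offset":[0.028,0.162,0.03],"roll":0},{"gripper":-0.9,"offset":[0.028,0.162,0.05],"roll":0}]' 35
```

```text
t: 4.9
position: [507.5, 27.0, 358.2]
eef_rot: [0.001, 0.085, 0.996, 0.001]
contact_force: [1.1, 0.6, -2.2]
finger_gap: 23.3
grip_force: 35.0
t: 5.57
position: [507.6, 191.0, 306.7]
eef_rot: [0.001, 0.084, 0.997, 0.001]
contact_force: [0.0, 0.2, -3.0]
finger_gap: 23.5
grip_force: 35.0
```

Now the scene view, to check the keeper hangs straight over the mat.

```bash
python3 -m creep '[{"gripper":-0.9,"offset":[0,0,0.015],"roll":0},{"gripper":-0.9,"offset":[0,0,0.025],"roll":0},{"gripper":-0.9,"offset":[0,0,0.033],"roll":0},{"gripper":-0.9,"offset":[0,0,0.038],"roll":0},{"gripper":-0.9,"offset":[0,0,0.038],"roll":0}]' 35
python3 - <<'E'
from h import *
a=get_image("scene")["img"][150:300,140:420];cv2.imwrite("pics/s2.png",cv2.resize(a,None,fx=2.8,fy=2.8,interpolation=2))
E
```

```text
t: 5.98
position: [507.4, 189.5, 268.2]
eef_rot: [-0.0, 0.085, 0.996, -0.0]
contact_force: [-0.1, 0.1, -2.5]
finger_gap: 23.0
grip_force: 35.0
```

View pics/s2.png

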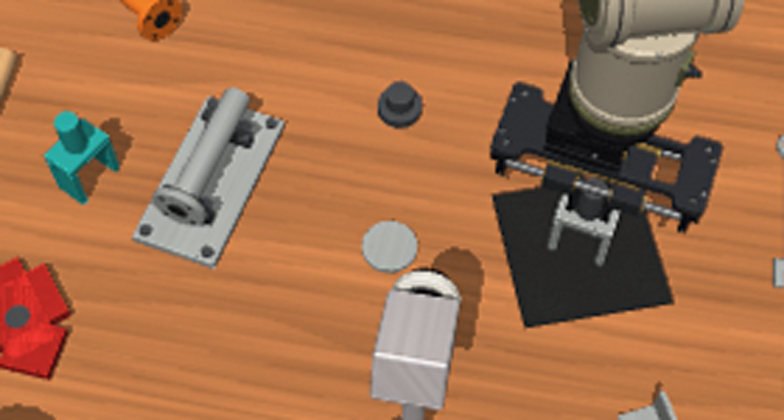

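The keeper hangs upright over the mat with its feet at crop (550,248) and (600,262), close to mid-mat. The stub lies free in its V-blocks, flange at crop (185,205). Lowering and releasing.

```bash
python3 -m creep '[{"gripper":-0.9,"offset":[0,0,0.004],"roll":0},{"gripper":-0.9,"offset":[0,0,0.006],"roll":0},{"gripper":-0.9,"offset":[0,0,0.008],"roll":0},{"gripper":-0.9,"offset":[0,0,0.009],"roll":0},{"gripper":-0.9,"offset":[0,0,0.009],"roll":0},{"gripper":-0.2,"offset":[0,0,0.009],"roll":0},{"gripper":0.2,"offset":[0,0,0.009],"roll":0},{"gripper":0.2,"offset":[0,0,0.009],"roll":0}]' 35
python3 -m creep '[{"gripper":0.2,"offset":[0,0,0],"roll":0},{"gripper":0.2,"offset":[0,0,0],"roll":0},{"gripper":0.2,"offset":[0,0,0],"roll":0},{"gripper":0.3,"offset":[0,0,0],"roll":0},{"gripper":0.3,"offset":[0,0,-0.02],"roll":0},{"gripper":0.3,"offset":[0,0,-0.05],"roll":0},{"gripper":0.3,"offset":[0,0,-0.08],"roll":0},{"gripper":0.3,"offset":[0,0,-0.11],"roll":0}]' 35
```

```text
t: 6.7
position: [507.7, 189.9, 260.2]
eef_rot: [0.0, 0.084, 0.996, 0.0]
contact_force: [0.2, -0.5, 0.2]
finger_gap: 35.7
grip_force: 0.0
t: 7.37
position: [507.3, 189.6, 371.0]
eef_rot: [-0.0, 0.084, 0.996, -0.0]
contact_force: [-0.0, 1.2, -0.8]
finger_gap: 56.3
grip_force: 0.0
```

```bash
python3 -m creep '[{"gripper":0.6,"offset":[-0.004,-0.02,0],"roll":0},{"gripper":0.6,"offset":[-0.012,-0.058,0],"roll":0},{"gripper":0.6,"offset":[-0.02,-0.098,0],"roll":0},{"gripper":0.6,"offset":[-0.028,-0.138,0],"roll":0},{"gripper":0.6,"offset":[-0.036,-0.178,0],"roll":0},{"gripper":0.6,"offset":[-0.044,-0.218,0],"roll":0},{"gripper":0.6,"offset":[-0.052,-0.256,0],"roll":0},{"gripper":0.6,"offset":[-0.058,-0.29,0],"roll":0}]'
python3 -m creep '[{"gripper":0.6,"offset":[-0.007,-0.03,0],"roll":0},{"gripper":0.6,"offset":[-0.012,-0.06,0],"roll":0},{"gripper":0.6,"offset":[-0.013,-0.08,0],"roll":0},{"gripper":0.6,"offset":[-0.013,-0.083,0],"roll":0},{"gripper":0.6,"offset":[-0.013,-0.083,0],"roll":0}]'
python3 - <<'E'
from h import *
w=get_image("wrist");s=get_image("scene")
a=cv2.resize(w["img"][60:260,180:380],(500,500),interpolation=2);b=cv2.resize(s["img"][190:270,300:400],(300,240),interpolation=2)
b=np.vstack([b,np.zeros((260,300,3),np.uint8)]);cv2.imwrite("pics/w3.png",np.hstack([a,b]))
print(observe()["position"],observe()["eef_rot"]);np.savez("w3.npz",**w)
E
```

```text
t: 8.03
position: [515.5, -108.5, 370.1]
eef_rot: [0.0, 0.085, 0.996, 0.0]
contact_force: [1.1, 0.3, 0.2]
finger_gap: 69.5
grip_force: 0.0
t: 8.45
position: [514.3, -191.3, 369.7]
eef_rot: [-0.0, 0.086, 0.996, -0.0]
contact_force: [-0.4, 0.6, -0.4]
finger_gap: 69.6
grip_force: 0.0
[ 515.04549817 -188.84806665  369.57799365] [-8.99644070e-05  8.38190953e-02  9.96480937e-01  3.05598215e-04]
```

View pics/w3.png

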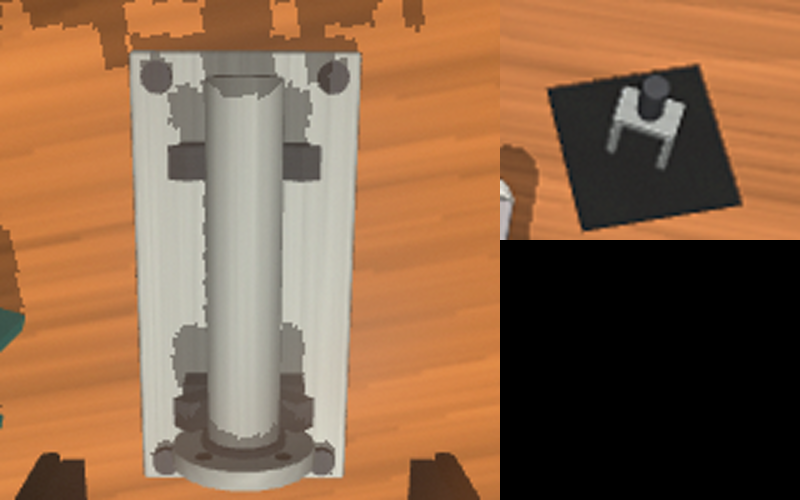

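Keeper stands upright near the mat's middle. In the wrist crop the stub's tail edge is at (243,77), the flange at (245,455), the rear V-block at rows 143-181 and the front one at rows 393-430.

```bash
python3 - <<'E'
from h import *
np.set_printoptions(precision=1,suppress=True)
d=dict(np.load("w3.npz"));f=lambda x,y,z:onz(d,180+x/2.5,60+y/2.5,z)
ax=np.array([np.cos(np.radians(-9.6)),np.sin(np.radians(-9.6)),0]);n=np.array([-ax[1],ax[0],0])
for l,x,y,z in(("tail top",243,77,64),("tail lim",243,75,50),("tube near flange",246,440,64),("rearV a",243,143,51),("rearV b",243,181,51),("frontV b",245,430,51),("frontV a",245,393,51),("flange back at sides",243,440,50),("plate far",245,52,12),("plate near",245,475,12)):
    p=f(x,y,z);print(l,p,p@ax,p@n)
print("tcp",observe()["position"]@ax,observe()["position"]@n)
p,q=f(243,77,64),f(246,440,64);print(np.degrees(np.arctan2(*(q-p)[1::-1])))
E
```

```text
tail top [ 424.5 -175.7   64. ] 447.8790112590014 -102.40005821924939
tail lim [ 423.4 -175.5   50. ] 446.7790384970691 -102.46096922467856
tube near flange [ 550.8 -196.6   64. ] 575.8432092100242 -102.02640548023491
rearV a [ 445.6 -179.4   51. ] 469.29268061560043 -102.58707602867142
rearV b [ 458.4 -181.7   51. ] 482.31991961063784 -102.66282805463953
frontV b [ 551.9 -197.2   51. ] 577.0629918132797 -102.43764799869773
frontV a [ 536.9 -194.6   51. ] 561.8588156779406 -102.3600748198372
flange back at sides [ 556.3 -198.8   50. ] 581.6588858687285 -103.24528136515319
plate far [ 414.  -173.3   12. ] 437.14059314200455 -101.82106275686922
plate near [ 588.6 -203.7   12. ] 614.3051807367141 -102.72497363759685
tcp 539.326775502636 -100.30995309332982
-9.432698016737675
```

```bash
python3 -m creep '[{"gripper":0.6,"offset":[-0.01,-0.001,0.035],"roll":0},{"gripper":0.6,"offset":[-0.01,-0.001,0.07],"roll":0},{"gripper":0.6,"offset":[-0.01,-0.001,0.1],"roll":0},{"gripper":0.6,"offset":[-0.01,-0.001,0.125],"roll":0},{"gripper":0.4,"offset":[-0.01,-0.001,0.142],"roll":0},{"gripper":0.3,"offset":[-0.01,-0.001,0.152],"roll":0},{"gripper":0.2,"offset":[-0.01,-0.001,0.155],"roll":0},{"gripper":0,"offset":[-0.01,-0.001,0.155],"roll":0}]' 5
python3 -m creep '[{"gripper":-0.6,"offset":[0,0,0],"roll":0},{"gripper":-0.6,"offset":[0,0,0],"roll":0},{"gripper":-0.6,"offset":[0,0,0],"roll":0},{"gripper":-0.6,"offset":[0,0,0],"roll":0},{"gripper":-0.6,"offset":[0,0,0],"roll":0},{"gripper":-0.6,"offset":[0,0,0],"roll":0},{"gripper":-0.6,"offset":[0,0,0],"roll":0},{"gripper":-0.6,"offset":[0,0,0],"roll":0}]' 5
```

```text
t: 9.22
position: [524.8, -191.7, 214.6]
eef_rot: [-0.0, 0.084, 0.996, 0.0]
contact_force: [-0.1, 0.3, -0.4]
finger_gap: 52.2
grip_force: 0.0
t: 9.88
position: [524.5, -194.1, 215.8]
eef_rot: [0.001, 0.085, 0.996, -0.001]
contact_force: [-0.2, -5.4, 2.8]
finger_gap: 27.6
grip_force: 5.0
```

```bash
python3 -m creep '[{"gripper":-0.6,"offset":[0,-0.001,-0.003],"roll":0},{"gripper":-0.6,"offset":[0,-0.001,-0.006],"roll":0},{"gripper":-0.6,"offset":[0,-0.001,-0.009],"roll":0},{"gripper":-0.6,"offset":[0.001,-0.001,-0.012],"roll":0},{"gripper":-0.6,"offset":[0.001,-0.001,-0.012],"roll":0},{"gripper":-0.6,"offset":[0.001,-0.001,-0.012],"roll":0}]' 5
python3 - <<'E'
from h import *
s=get_image("scene");a=cv2.resize(s["img"][160:260,160:270],(770,600)[:2] and (660,600),interpolation=2);cv2.imwrite("pics/s4.png",a)
print(observe()["contact_force"],observe()["wrist_torque"])
E
```

```text
t: 10.38
position: [523.4, -193.1, 226.9]
eef_rot: [0.0, 0.084, 0.996, 0.0]
contact_force: [0.4, -0.6, -2.6]
finger_gap: 27.9
grip_force: 5.0
[ 0.42255738 -0.10806269 -2.3382564 ] [-0.02396154 -0.1248939   0.0701649 ]
```

View pics/s4.png

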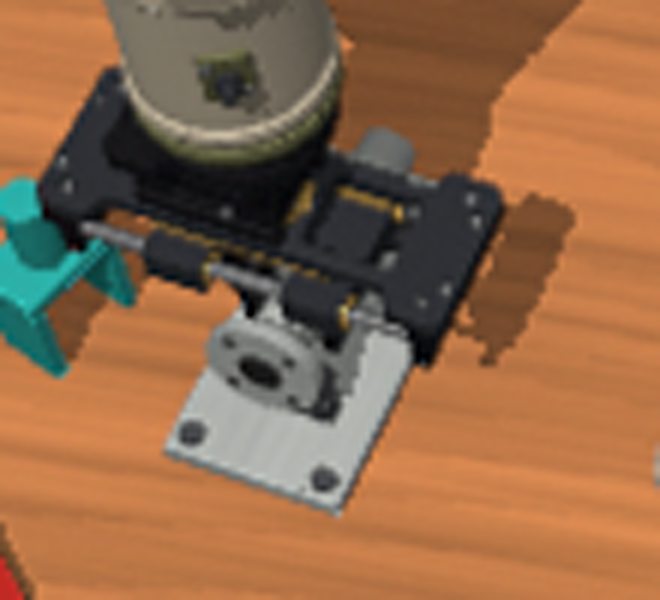

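The flange has lifted and the force (2.4 N) is below the full weight, so the tail is still resting. I'll finish the tilting lift and clamp.

```bash
python3 -m creep '[{"gripper":-0.6,"offset":[0.001,0,-0.004],"roll":0},{"gripper":-0.6,"offset":[0.002,0,-0.008],"roll":0},{"gripper":-0.6,"offset":[0.003,0,-0.012],"roll":0},{"gripper":-0.6,"offset":[0.004,0,-0.016],"roll":0},{"gripper":-0.6,"offset":[0.004,0,-0.016],"roll":0}]' 5
python3 - <<'E'
from h import *
s=get_image("scene");cv2.imwrite("pics/s5raw.png",s["img"]);t=get_image("top");cv2.imwrite("pics/t5raw.png",t["img"])
print(observe()["contact_force"],observe()["wrist_torque"])
# predicted face-hole pixels for tilt
p=observe()["position"]-[0,0,164]
for th in(0,10,20):
    th=np.radians(th);ax=np.array([.986*np.cos(th),-.167*np.cos(th),np.sin(th)])
    print(th,proj(s,p+41*ax))
g=s["img"][205:235,190:225];cv2.imwrite("pics/s5.png",cv2.resize(g,(700,600),interpolation=2))
E
```

```text
t: 10.85
position: [519.4, -192.8, 243.6]
eef_rot: [0.001, 0.084, 0.996, 0.0]
contact_force: [-1.1, 0.1, -2.8]
finger_gap: 27.7
grip_force: 5.0
[ 1.25985179  0.01109204 -1.71721375] [-0.12843258 -0.05845446  0.07071109]
0.0 (np.float64(202.0254628929709), np.float64(218.20526679689107))
0.17453292519943295 (np.float64(201.72526912536773), np.float64(216.70997540423093))
0.3490658503988659 (np.float64(201.63188779373758), np.float64(214.86268126758085))
```

View pics/s5.png

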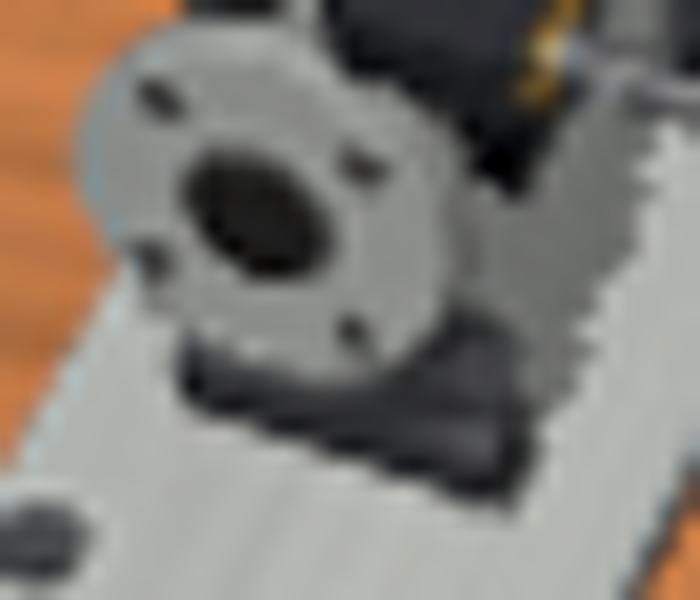

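The face hole is at pixel (202.9,215.7), which matches a tilt of about 15-20°. Clamping and lifting.

```bash
python3 -m creep '[{"gripper":-0.9,"offset":[0,0,0],"roll":0},{"gripper":-0.9,"offset":[0,0,0],"roll":0},{"gripper":-0.9,"offset":[0,0,0],"roll":0},{"gripper":-0.9,"offset":[0,0,-0.01],"roll":0},{"gripper":-0.9,"offset":[0,0,-0.025],"roll":0},{"gripper":-0.9,"offset":[0,0,-0.045],"roll":0},{"gripper":-0.9,"offset":[0,0,-0.065],"roll":0},{"gripper":-0.9,"offset":[0,0,-0.085],"roll":0}]' 55
python3 -m creep '[{"gripper":-0.9,"offset":[0,0,-0.025],"roll":0},{"gripper":-0.9,"offset":[0,0,-0.05],"roll":0},{"gripper":-0.9,"offset":[0,0,-0.065],"roll":0},{"gripper":-0.9,"offset":[0,0,-0.065],"roll":0},{"gripper":-0.9,"offset":[0,0,-0.065],"roll":0}]' 55
python3 - <<'E'
from h import *
s=get_image("scene");cv2.imwrite("pics/s6raw.png",s["img"])
o=observe();p=o["position"]-[0,0,164];print(o["position"],o["contact_force"])
for a in(0,10,20,30):
    th=np.radians(a);ax=np.array([.986*np.cos(th),-.167*np.cos(th),np.sin(th)]);u=proj(s,p+41*ax);_,r=ray(s,*u)
    print(a,np.round(u,1),"ratio",abs(ax@r)/np.linalg.norm(r))
u,v=map(int,u);g=cv2.resize(s["img"][v-16:v+20,u-20:u+22],None,fx=8,fy=8,interpolation=2)
m=(g.max(2)<75).astype(np.uint8)
for c in cv2.findContours(m,0,1)[0]:
    if cv2.contourArea(c)>300: 
        e=cv2.fitEllipse(c);print(cv2.contourArea(c),np.array(e[0])/8+[u-20,v-16],e[1],e[2],e[1][0]/e[1][1])
E
```

```text
t: 11.62
position: [519.1, -192.7, 329.0]
eef_rot: [-0.0, 0.085, 0.996, 0.0]
contact_force: [0.2, -0.3, -3.2]
finger_gap: 26.7
grip_force: 55.0
t: 12.03
position: [519.3, -192.7, 393.0]
eef_rot: [0.001, 0.084, 0.996, 0.0]
contact_force: [-0.1, 0.0, -4.2]
finger_gap: 26.8
grip_force: 55.0
[ 519.08671028 -192.48182887  391.98647301] [-0.50797582 -0.26226986 -4.20000721]
0 [192.8 187.7] ratio 0.43648499823578485
10 [192.4 185.9] ratio 0.5751897640339244
20 [192.3 183.7] ratio 0.6961376151839693
30 [192.4 181.1] ratio 0.7951235574628036
509.5 [213.1679306  191.84386444] (14.286352157592773, 63.7381591796875) 178.611083984375 0.22414127331976105
2618.5 [193.36829948 184.75271225] (48.623538970947266, 68.81257629394531) 128.1995086669922 0.7066083205959774
13838.5 [202.7546711  172.64163685] (144.65634155273438, 194.27259826660156) 93.02128601074219 0.7446049666470282
844.5 [193.4460392  166.09622228] (19.44584846496582, 76.57565307617188) 100.5499038696289 0.25394296599236976
2438.5 [178.75280476 167.09842086] (38.59407424926758, 103.62134552001953) 100.91191864013672 0.37245293482327196
```

The hole's axis ratio of 0.707 gives a tilt of about 20°. Moving to the camera with a roll of -0.185.

```bash
python3 -m creep '[{"gripper":-0.9,"offset":[0,0.01,0],"roll":0},{"gripper":-0.9,"offset":[0,0.03,0],"roll":0},{"gripper":-0.9,"offset":[0.001,0.055,0],"roll":-0.02},{"gripper":-0.9,"offset":[0.002,0.08,0.001],"roll":-0.06},{"gripper":-0.9,"offset":[0.003,0.105,0.001],"roll":-0.1},{"gripper":-0.9,"offset":[0.004,0.13,0.002],"roll":-0.14},{"gripper":-0.9,"offset":[0.005,0.155,0.002],"roll":-0.17},{"gripper":-0.9,"offset":[0.005,0.175,0.003],"roll":-0.185}]' 55
python3 - <<'E'
from h import *
o=observe();q=o["eef_rot"];from scipy.spatial.transform import Rotation as R
M=R.from_quat(q[[1,2,3,0]]).as_matrix();print(o["position"],M[:,0],M.T@(np.array([555.5,63.3,389])-o["position"]))
E
```

```text
t: 12.75
position: [543.6, -16.3, 388.5]
eef_rot: [-0.001, -0.01, 1.0, 0.0]
contact_force: [0.2, 0.0, -4.2]
finger_gap: 26.7
grip_force: 55.0
[543.61519004 -16.26084567 388.51622411] [-0.99980631 -0.01958083  0.00198227] [-13.4394167   79.31309108  -0.47599587]
```

```bash
python3 -m creep '[{"gripper":-0.9,"offset":[-0.002,0.02,0],"roll":0},{"gripper":-0.9,"offset":[-0.006,0.042,0],"roll":0},{"gripper":-0.9,"offset":[-0.01,0.062,0],"roll":0},{"gripper":-0.9,"offset":[-0.012,0.073,0],"roll":0},{"gripper":-0.9,"offset":[-0.013,0.079,0],"roll":0},{"gripper":-0.9,"offset":[-0.013,0.079,0],"roll":0},{"gripper":-0.9,"offset":[-0.013,0.079,0],"roll":0}]' 55
python3 - <<'E'
from h import *
s=get_image("scene");t=get_image("top");o=observe();print(o["position"],o["contact_force"])
f=np.array([594,64,239]);us,ut=proj(s,f),proj(t,f);print(us,ut)
c=lambda d,u,h,k:cv2.resize(d["img"][int(u[1])-h:int(u[1])+h,int(u[0])-h:int(u[0])+h],(k,k),interpolation=2)
print([ (int(u[0])-50,int(u[1])-50) for u in(us,ut)])
cv2.imwrite("pics/f7.png",np.hstack([c(s,us,50,400),c(t,ut,50,400)]))
E
```

```text
t: 13.33
position: [555.5, 59.0, 389.4]
eef_rot: [-0.0, -0.008, 1.0, -0.0]
contact_force: [0.0, -0.2, -3.0]
finger_gap: 26.9
grip_force: 55.0
[555.50439303  58.33818607 389.69161074] [ 0.20483559 -0.21795284 -3.13725773]
(np.float64(299.23731466290485), np.float64(215.4705754926825)) (np.float64(252.87908967811865), np.float64(193.2219293523069))
[(249, 165), (202, 143)]
```

View pics/f7.png

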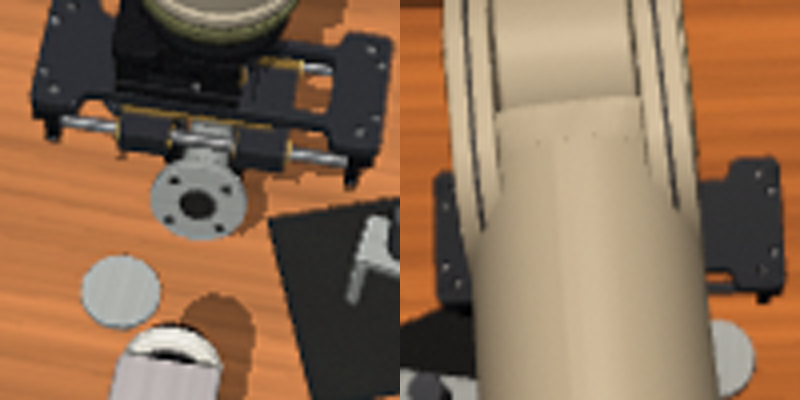

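Flange centred at scene pixel (298.8,216), and the target projects to (299.2,215.5). One last numeric check of the tilt and the ellipse.

```bash
python3 - <<'E'
from h import *
s=get_image("scene")
for a in(10,15,20,25,30,35):
    th=np.radians(a);_,r=ray(s,299,216);print(a,abs(np.array([np.cos(th),.015,np.sin(th)])@r)/np.linalg.norm(r))
for thr in(75,95,110):
    g=cv2.resize(s["img"][200:240,280:320],None,fx=8,fy=8,interpolation=2);m=(g.max(2)<thr).astype(np.uint8)
    for c in cv2.findContours(m,0,1)[0]:
        if cv2.contourArea(c)>1500:
            e=cv2.fitEllipse(c);print(thr,np.array(e[0])/8+[280,200],e[1],e[2],e[1][0]/e[1][1])
# bolt-hole centres
m=(g.max(2)<110).astype(np.uint8)
print([np.array(cv2.minEnclosingCircle(c)[0])/8+[280,200] for c in cv2.findContours(m,0,1)[0] if 100<cv2.contourArea(c)<1500])
for k in range(3):print(observe()["position"]);get_image("wrist")
E
```

```text
10 0.6346962717713414
15 0.6995419652093224
20 0.7590695591728588
25 0.812826012728144
30 0.8604022068045883
35 0.9014360578379784
75 [318.34411621 223.18404961] (26.457530975341797, 150.30795288085938) 173.70181274414062 0.17602216295443254
75 [298.01025581 216.09624672] (55.19278335571289, 72.47683715820312) 101.42827606201172 0.7615230675041401
75 [312.99531937 204.16966867] (76.0545883178711, 126.53829956054688) 83.71453094482422 0.6010400691490246
75 [289.06527233 202.24460459] (40.53620910644531, 138.71705627441406) 97.74632263183594 0.29222224141100156
95 [318.26913834 223.11688614] (27.36186981201172, 170.73538208007812) 173.8542022705078 0.16025893097646557
95 [298.01303101 216.06179619] (59.077693939208984, 76.02606201171875) 101.72716522216797 0.7770716038153164
95 [304.18037224 203.85591531] (71.85176086425781, 351.9154357910156) 92.8694076538086 0.2041733710905675
110 [318.22895813 223.13422966] (28.197053909301758, 175.8421630859375) 174.12501525878906 0.16035433945112076
110 [298.02417183 216.04883385] (62.20231246948242, 79.2257080078125) 102.11384582519531 0.785127883784246
110 [304.73227882 204.06289816] (74.95215606689453, 357.6982421875) 93.3556137084961 0.20954018562832563
[array([303.59260559, 222.11551094]), array([290.96123409, 219.69541168]), array([305.3125, 212.125 ]), array([311.8125, 213.625 ]), array([292.3125, 210.1875])]
[555.51804334  58.41793967 389.80751516]
[555.5197304   58.62850117 389.84724859]
[555.52645427  58.85706722 389.84056837]
```

```bash
python3 -m creep '[{"gripper":-0.9,"offset":[0,0.002,0],"roll":0},{"gripper":-0.9,"offset":[0,0.003,0],"roll":0},{"gripper":-0.9,"offset":[0,0.003,0],"roll":0},{"gripper":-0.9,"offset":[0,0.003,0],"roll":0},{"gripper":-0.9,"offset":[0,0.003,0],"roll":0},{"gripper":-0.9,"offset":[0,0.003,0],"roll":0},{"gripper":-0.9,"offset":[0,0.003,0],"roll":0}]' 55
python3 -c "
from cell import *
print(hand_in())"
```

```text
t: 14.22
position: [555.5, 62.9, 389.7]
eef_rot: [0.0, -0.008, 1.0, 0.0]
contact_force: [0.4, -0.3, -4.3]
finger_gap: 26.7
grip_force: 55.0
the job is handed in; nothing more can be done
None
```

I handed the job in at about 14 s, and no verdict came back. By my last measurements, the keeper stands released near the middle of the mat, and the stub is gripped at 55 N, tilted about 20° with its flange about 12 cm from the lens and roughly 3 mm off the line of sight.

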